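Nip up a chopping board's new edge strip in a one-hand ratchet clamp

TASK

The new edge strip has just been glued to the chopping board and its joint still gapes: first turn the selector knob on the nose of the one-hand bar clamp clockwise from idle past its click into drive, then pump the trigger against the pistol grip, squeeze by squeeze, until the far jaw's sprung pad closes the strip tight onto the board and is itself pressed about half way in (6 mm of its 12 mm, give or take 3 mm). Never drive the pad fully home, do not push the bar or far jaw by hand, and leave the glue bottle, the tape roll and the white mug alone. Finish still holding: keep the trigger squeezed in your grip at the end and do not let go.

Things in the scene. Friction and masses are not known exactly. Their poses are not given: they have to be found in the camera images.
- clamp: Fixed black one-hand bar clamp on a round suction foot. Origin: on the worktop under its column. x runs along the bar to the far jaw (robot's left), z up. Upright pistol grip x -22 to 0 mm, 26 wide, to z 143. Near jaw's face at x 40. Housing and nose x -36 to 106, 36 wide, top z 80. Steel bar 8 wide, z 40 to 58, over the board; its tail sticks out behind to x -71, later up to -133.
- squeeze (a point): Fixed point of the clamp, 120 mm above the worktop, where the middle of the fingers goes, closing along the clamp's x. The grip's back face is 20 mm behind it (-x); the trigger's front is 37 mm ahead of it at rest, 20 mm when fully squeezed: 57 mm over both at rest, 40 mm squeezed. A gripper centred here must open to 76 mm or more.
- trigger (a joint): Grey trigger in front of the grip, 22 mm wide, z 79 to 143, hinged low in the housing; rad, 0 = out, 0.155 = squeezed to its stop (17 mm at point squeeze). Springs back within 0.6 s. Up to 20 N to drive; the stop ends the stroke, so grip with 40 to 80 N. In drive each full squeeze pulls the bar in by one 5 mm tooth (the first 1 to 9 mm); let it out fully between. In idle it moves nothing.
- trigger_pad (a point): Point on the middle of the trigger's front face, 118 mm above the worktop at rest; moves with the trigger.
- selector (a joint): Grey selector knob on top of the nose, vertical axis, 75 mm from the clamp's origin along x; radians, grows clockwise seen from above: 0 = idle (its bar in line with the clamp's x axis), 1.45 = stop, in drive. A spring detent is felt between 0.35 and 1.05 (about 0.15 N m to pass); beyond it counts as drive from 1.2 on. It stays where it is left.
- selector_grip (a point): Point on the selector's axis in its grip bar, 106 mm above the worktop. The grip bar is 38 mm long, 12 mm thick and stands from 90 to 116 mm above the worktop on a disc 36 mm across (83 to 91 mm). Its long side turns with the knob. The trigger's front is 39 mm away along the clamp's -x.
- bar (a joint): Travel of the bar and the far jaw towards the grip, m; 0 = widest open, grows as the trigger is pumped, end at 0.062. A brake (16 N) holds it wherever it is left.
- pad_face (a point): Centre of the sprung pad's rubber face on the far jaw (pad 60 mm wide, 25 mm high, centre 16.5 mm above the worktop). It lies at x = 300 mm of the clamp less joint bar, plus joint pad.
- pad (a joint): How far the sprung pad is pressed into the far jaw, m; 0 = free, 0.012 = fully home. Spring 1.4 N per mm.
- board: Brown wooden chopping board lying flat under the bar (which crosses it somewhat on the robot's side of its middle), 190 mm (its x) by 280 mm (its y) by 21 mm, loose, 0.6 kg; origin: centre of its underside. Its -x edge is 0.5 to 1.5 mm from the near jaw, its x axis runs the same way as the clamp's.
- strip: Dark wooden edge strip lying along the board's far edge, 35 mm (its x) by 280 mm (its y) by 21 mm, loose, 0.13 kg; origin: centre of its underside. At first there is an open joint of 1 to 3 mm to the board and 12 to 34 mm to the far jaw's pad.
- strip_inner (a point): Middle of the strip's long face towards the board (half height). When the joint is closed it lies at x = 95 mm in the board's frame.
- glue_bottle: White bottle of wood glue with a black nozzle, 54 mm across, 154 mm high; origin: centre of its underside. Leave alone.
- tape_roll: Beige roll of tape lying flat, 104 mm across, 25 mm high; origin: underside. Leave alone.
- mug: White mug, 83 mm across, 94 mm high; origin: underside. Leave alone.

How it is judged (in metres and radians):
On the way, in this order (a step that is already met when the one before it is completed fails the run):
1. the selector is turned past its click into drive (over 1.2 rad) (value of joint selector above 1.2 rad), for 0.2 s.
2. the pumped jaw's sprung pad rests on the strip and is pressed in by over 1.5 mm (value of joint pad above 0.0015 m and contact force between pad and strip above 1 N), for 0.2 s.
At the end, for the whole second after the job is handed in: Selector in drive (over 1.2 rad); the far jaw's sprung pad presses the strip with over 2.5 N, pushed in 2.8 to 9.5 mm; strip flat and square (0.015 rad) on the board, joint open under 0.8 mm; the fingers still hold the trigger squeezed (over 0.04 rad, over 2 N) (value of joint selector above 1.2 rad and value of joint pad between 0.0028 and 0.0095 m and contact force between pad and strip above 2.5 N and x of strip_inner in the frame of board between 0.093 and 0.0958 m and angle between the x axis of strip and the x axis of board, either way round below 0.015 rad and angle between each of strip, board's own z axis and vertical below 0.05 rad and value of joint trigger above 0.04 rad and contact force between the fingers and trigger above 2 N); the arm keeps its last pose, push and grip.
It fails at once if the sprung pad is driven home (over 10.5 mm): the joint is crushed (value of joint pad above 0.0105 m).
It fails at once if the bar or far jaw is pushed by the robot instead of pumped (contact force between any of the arm, the fingers and bar above 3 N).
It fails at once if the glue bottle, tape roll or mug is moved by over 30 mm (distance of any of glue_bottle, tape_roll, mug from where it was at the start of the episode above 0.03 m).
It also fails if it takes over 58 s, if anything falls off the work surface, if the arm or the gripper's body presses on something with over 40 N, if the wrist force passes 120 N, or if a joint passes its speed limit or range.

ROBOT

A 7-joint arm with a two-finger parallel gripper is mounted at the origin on a cart in front of the work surface, level with it; the furniture and walls round the work are solid. World frame = base frame: x ahead of the robot, y to its left, z up, the work surface at z = 0. Lengths are in mm, angles in rad, forces in N, time in s.
With the tool pointing down it reaches from about 400 to 875 mm from the base axis. Payload 4.4 kg.
Tool frame: the origin (TCP) lies midway between the tips of the shut fingers; the grasp point (between the pads) lies 19 mm behind it; z points along the fingers, y is the line along which they close (so a half turn about z gives the same grasp; the last joint's range is limited). The gripper opens to 85 mm and grips with 20 to 120 N. Pads are 22 mm wide; open, the fingers measure 114 mm over their backs; the gripper's body (76 mm by 85 mm) begins 54 mm behind the grasp point. The pads swing forward as they close: fully open they stand 13 mm farther back than shut.
Start: joints at [-1.408, 0.628, 0.038, 1.517, -0.027, 0.996, -0.02], TCP at [147.4, 633.081, 231.313] pointing down, gripper open.
Joint ranges: [-3.06, 3.06], [-0.37, 2.12], [-1.25, 1.32], [0.18, 2.47], [-1.1, 4.24], [0.23, 1.98], [-2.94, 2.94]. Speed limits (rad/s): [2.57, 2.57, 3.14, 3.14, 3.14, 3.14, 3.14].

INTERFACE

Orientations are given as [roll, pitch, yaw] about the fixed x, y, z axes, in that order (R = Rz(yaw) Ry(pitch) Rx(roll)).
In Python, from cell import read_state, get_image, finish_job gives the robot as it stands.
- The arm moves only by the tool send_rows, never from a script. Its argument "series" is a list of rows, each an object of numbers: "ax", "ay", "az": the turn, a rotation vector about the tool's x, y, z in rad; "dx", "dy", "dz": the shift along the tool's x, y, z in cm; "hand": the closure, from 0 (fully open) to 1 (shut). In form: [{"ax": .., "ay": .., "az": .., "dx": .., "dy": .., "dz": .., "hand": ..}, ...]. A call has 1 to 10 rows; each row is the pose to reach, as a shift and turn from the pose commanded when the call began, along the tool's axes at that moment; what a row does not reach only later rows make up. A row lasts 1/10 s, in which the tool goes at most 50 mm and 8.59 degrees, less where a joint would pass 70% of its speed; a pose out of reach is approached as far as the arm can. A call with a gripper value outside its range is refused whole. The fingers move at their own pace and stop on an object; the grip force is fixed at half the most. Time passes only in rows, so rows that repeat a pose let the fingers close. It gives the time, the measured TCP pose, the force, the opening and the grip force at its end, in the units of the state.
- read_state(): the state, without advancing time (a new reading comes with each control period).
- get_image(name): name is "scene" or "side" or "wrist"; returns a dict with "pixels" (420x560x3 uint8, red, green, blue), "mtx" (3x3 intrinsics, pixels), "R" (3x3) and "t" (3): a world point X has camera coordinates R X + t. Camera axes: x right, y down, z forward; pixel columns grow to the right and rows downward; lengths in mm; the calibration is good to about 2 mm. A picture is of the moment at which its call begins. There is no depth.
- finish_job(): hands the job in; it is judged then, once.
The state is a dict: "clock": time; "qpos": joint angles; "qd": joint speeds; "tau": joint torques, N m; "eef_pos": TCP position; "tool_rot": TCP orientation; "force": force on the tool from outside, world axes, zero at the start; "torque": the same for the moment, N m; "width": finger opening in mm; "gripper_force": force on a finger pad.
Only numpy, scipy, OpenCV 4.12 (cv2) and the standard library are available. Lean on these libraries where they do the work, as an engineer would, in place of code of your own. Each camera call takes 0.05 s, during which the arm holds its last target. There are 200 camera calls.

## Working session

There is one attempt and no reset: what is moved stays moved. The work goes in short steps, Python scripts to look and compute and a tool call to move; the robot and the scene stay as the last step left them, time stands still between calls to the robot, and variables do not carry over. Pictures are saved under pics/ and viewed, at most 10 in all, crops included, and the job is handed in when it is done.

Besides the shell and the picture viewer there is one more tool, called after "Call:" in YAML: its name, and indented under it one key for each argument. send_rows: Moves the arm, as the interface text tells. Its arguments: {"type":"object","properties":{"series":{"type":"array","items":{"type":"object","properties":{"ax":{"type":"number"},"ay":{"type":"number"},"az":{"type":"number"},"dx":{"type":"number"},"dy":{"type":"number"},"dz":{"type":"number"},"hand":{"type":"number"}}}}},"required":["series"]}

```bash
mkdir -p pics
cat > h.py <<'E'
import numpy as np,cv2,json
from cell import read_state,get_image,finish_job
def grab(n,f):
    d=get_image(n); cv2.imwrite('pics/'+f+'.png',np.array(d['pixels'])[:,:,::-1])
    json.dump({k:np.array(d[k]).tolist() for k in('mtx','R','t')},open('pics/'+f+'.json','w')); return d
def P(f):
    d=json.load(open('pics/'+f+'.json')); return np.array(d['mtx'])@np.c_[np.array(d['R']),np.array(d['t'])]
def tri(*a): # (f,u,v)...
    A=[]
    for f,u,v in a:
        p=P(f); A+=[u*p[2]-p[0],v*p[2]-p[1]]
    x=np.linalg.svd(np.array(A))[2][-1]; return x[:3]/x[3]
def plane(f,u,v,z):
    p=P(f); A=np.array([u*p[2]-p[0],v*p[2]-p[1]]); return np.linalg.solve(A[:,:2],-A[:,2]*z-A[:,3])
def proj(f,X):
    x=P(f)@np.r_[X,1]; return x[:2]/x[2]
E
python3 - <<'E'
from h import *
a=[grab(n,n+'0') for n in('scene','side','wrist')]
i=[cv2.imread(f'pics/{n}0.png') for n in('scene','side')]
cv2.imwrite('pics/m0.png',cv2.resize(np.hstack(i),None,fx=.71,fy=.71))
s=read_state();print(s)
E
```

```text
{'clock': 0.15, 'qpos': array([-1.40780149,  0.62914747,  0.03846231,  1.5181372 , -0.0269815 ,
        0.99631356, -0.01997756]), 'qd': array([ 0.00180722, -0.00299496, -0.00059239, -0.00102331,  0.00118941,
        0.00041725, -0.00119611]), 'tau': array([ 2.98663319e-03, -5.63804948e+01,  1.22809768e+00, -1.93651092e+01,
        1.10328730e-02,  7.32652115e-03, -7.86634672e-06]), 'eef_pos': array([147.29507189, 632.59740822, 230.59201129]), 'tool_rot': array([-3.14010572e+00,  3.18203618e-05,  2.91281911e+00]), 'force': array([-0.64727744, -0.16721347, -0.1603003 ]), 'torque': array([-0.06546145, -0.01109604,  0.0285138 ]), 'gripper_force': 0.0, 'width': 85.22070031379307}
```

View pics/scene0.png

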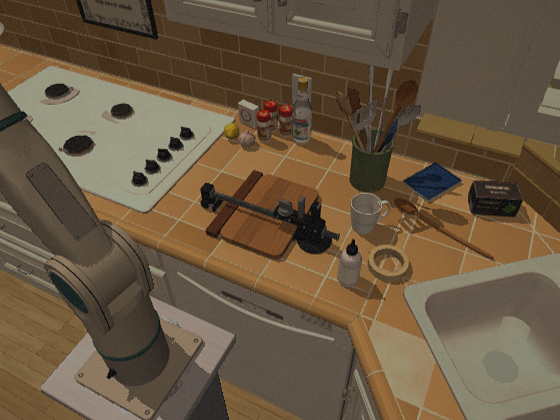

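View pics/side0.png

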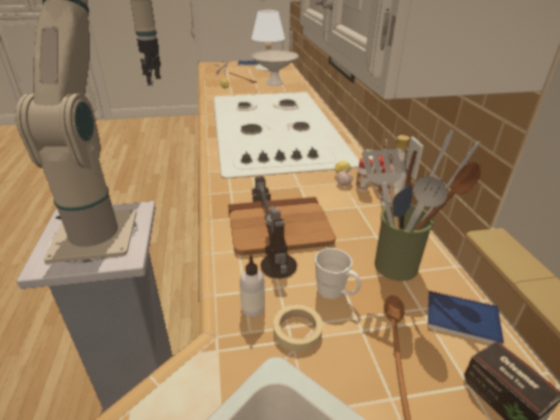

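The clamp's foot is at about scene (315,240) and side (279,263), and the far jaw at about scene (207,195). The bottle is at scene (350,265), and the mug is to the right of the clamp. I'll enlarge the clamp next.

Run:
```python
from h import *
a=cv2.imread('pics/scene0.png')[165:265,195:345]; b=cv2.imread('pics/side0.png')[165:285,225:345]
A=cv2.resize(a,(450,300),interpolation=2); B=cv2.resize(b,(480,480),interpolation=2)
A=cv2.resize(a,None,fx=5,fy=5,interpolation=2)
cv2.imwrite('pics/ca.png',A)
cv2.imwrite('pics/cb.png',cv2.resize(b,None,fx=5,fy=5,interpolation=2))
```

```text
(no output)
```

View pics/ca.png

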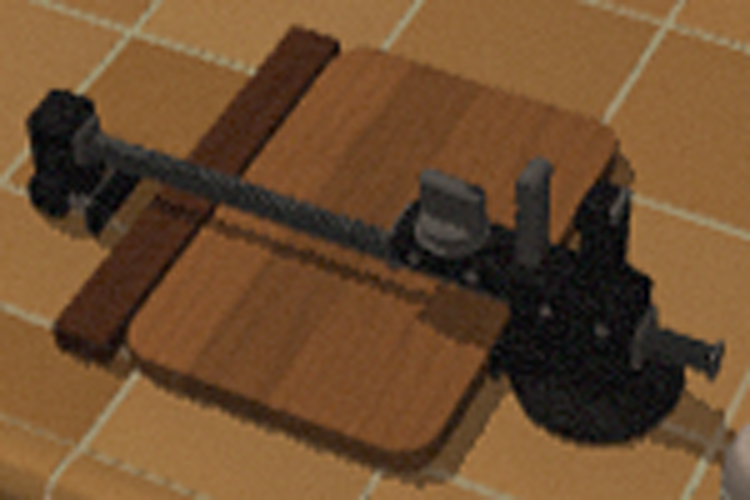

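View pics/cb.png

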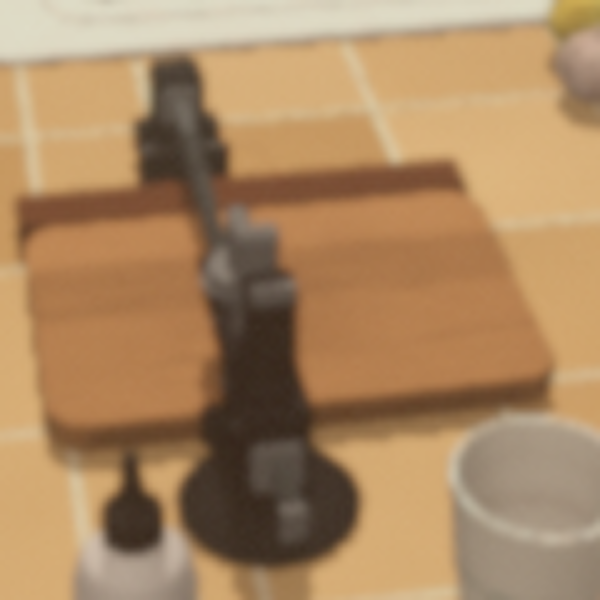

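Scene crop: knob top at about (454,186), trigger top at (537,166), foot centre at about (600,385), bar's tail end at (715,360). Side crop: foot centre at about (269,503), trigger top at about (256,232), far jaw at about (180,150).

Run:
```python
from h import *
S=lambda u,v:('scene0',195+u/5,165+v/5)
D=lambda u,v:('side0',225+u/5,165+v/5)
print('foot',plane(*S(600,380),5),plane(*D(269,500),5))
print('knob',plane(*S(454,186),116))
print('trig',plane(*S(537,166),143),plane(*D(256,232),143),tri(S(537,166),D(256,232)))
print('tail',plane(*S(718,360),49),plane(*D(293,523),49),tri(S(718,360),D(293,523)))
print('barfar',plane(*S(95,140),58),plane(*D(175,90),58))
print('strip ends',plane(*S(320,40),21),plane(*S(85,340),21),plane(*D(20,210),21),plane(*D(460,172),21))
from scipy.spatial.transform import Rotation as Ro
s=read_state();R=Ro.from_euler('xyz',s['tool_rot']);print(R.as_matrix().round(3))
d=json.load(open('pics/wrist0.json'));Rc=np.array(d['R']);t=np.array(d['t']);c=-Rc.T@t;print('cam in tool',R.inv().apply(c-s['eef_pos']),(R.inv().as_matrix()@Rc.T).round(3),d['mtx'])
```

```text
foot [ 485.68191696 -214.24091292] [ 490.34422774 -213.86880017]
knob [ 486.51022428 -126.16941707]
trig [ 493.65109433 -170.21640554] [ 489.89801814 -174.3103341 ] [ 491.61893251 -171.30399985  143.15252856]
tail [ 490.03076197 -277.95440979] [ 489.95645735 -279.24651441] [ 490.43241171 -277.90697181   48.15894608]
barfar [483.58490883 101.42550963] [487.20636892 114.16174227]
strip ends [651.22644262  46.94345434] [377.21603208  46.3822153 ] [382.90703203  48.94963403] [657.42757551  47.37301934]
[[-0.974  0.227 -0.   ]
 [ 0.227  0.974 -0.001]
 [-0.    -0.001 -1.   ]]
cam in tool [  76.9655082    -0.41154718 -142.24323925] [[-0.    -0.954 -0.299]
 [ 1.     0.    -0.   ]
 [ 0.    -0.299  0.954]] [[360.03876937748385, 0.0, 279.17791662368296], [0.0, 360.03876937748385, 211.5828883694013], [0.0, 0.0, 1.0]]
```

```bash
cat >> h.py <<'E'
from scipy.spatial.transform import Rotation as Ro
def delta(x,y,z,yaw):
    s=read_state();R=Ro.from_euler('xyz',s['tool_rot']);T=Ro.from_euler('xyz',[np.pi,0,yaw])
    print('t',s['clock'],'d_cm',(R.inv().apply(np.array([x,y,z])-s['eef_pos'])/10).round(2),'a',(R.inv()*T).as_rotvec().round(3),'at',s['eef_pos'].round(1),s['tool_rot'].round(3),'F',s['force'].round(1),'w',round(s['width'],1))
E
python3 - <<'E'
from h import *
print('bottle',plane('side0',252,308,0),'mug',plane('side0',332,290,0),plane('scene0',351,280,0),plane('scene0',363,230,0))
delta(488,0,200,np.pi/2)
E
```

```text
bottle [ 407.24536883 -339.02049059] mug [ 600.63619808 -315.05486284] [ 410.03021442 -346.8225435 ] [ 584.5682941  -317.39472447]
t 0.15 d_cm [-47.53 -53.88   3.14] a [-1.000e-03  1.000e-03  1.342e+00] at [147.3 632.6 230.6] [-3.14   0.     2.913] F [-0.6 -0.2 -0.2] w 85.2
```

Call:
send_rows:
  series:
    - {"dx": -2.4, "dy": -2.7, "dz": 0.2, "az": 0.07, "hand": 0}
    - {"dx": -5.3, "dy": -6.0, "dz": 0.3, "az": 0.15, "hand": 0}
    - {"dx": -8.5, "dy": -9.6, "dz": 0.5, "az": 0.24, "hand": 0}
    - {"dx": -11.7, "dy": -13.2, "dz": 0.7, "az": 0.33, "hand": 0}
    - {"dx": -14.9, "dy": -16.8, "dz": 0.9, "az": 0.42, "hand": 0}
    - {"dx": -18.1, "dy": -20.4, "dz": 1.1, "az": 0.51, "hand": 0}
    - {"dx": -21.3, "dy": -24.0, "dz": 1.3, "az": 0.6, "hand": 0}
    - {"dx": -24.5, "dy": -27.6, "dz": 1.5, "az": 0.69, "hand": 0}
    - {"dx": -27.7, "dy": -31.2, "dz": 1.7, "az": 0.78, "hand": 0}
    - {"dx": -30.9, "dy": -34.8, "dz": 1.9, "az": 0.87, "hand": 0}

```text
invalid input at $.series[0]: expected keys ax, ay, az, dx, dy, dz, hand
```

Run:
```python
from h import *
delta(488,0,200,np.pi/2)
```

```text
t 0.15 d_cm [-47.53 -53.88   3.14] a [-1.000e-03  1.000e-03  1.342e+00] at [147.3 632.6 230.6] [-3.14   0.     2.913] F [-0.6 -0.2 -0.2] w 85.2
```

Call:
send_rows:
  series:
    - {"ax": 0, "ay": 0, "dx": -2.4, "dy": -2.7, "dz": 0.2, "az": 0.07, "hand": 0}
    - {"ax": 0, "ay": 0, "dx": -5.3, "dy": -6.0, "dz": 0.3, "az": 0.15, "hand": 0}
    - {"ax": 0, "ay": 0, "dx": -8.5, "dy": -9.6, "dz": 0.5, "az": 0.24, "hand": 0}
    - {"ax": 0, "ay": 0, "dx": -11.7, "dy": -13.2, "dz": 0.7, "az": 0.33, "hand": 0}
    - {"ax": 0, "ay": 0, "dx": -14.9, "dy": -16.8, "dz": 0.9, "az": 0.42, "hand": 0}
    - {"ax": 0, "ay": 0, "dx": -18.1, "dy": -20.4, "dz": 1.1, "az": 0.51, "hand": 0}
    - {"ax": 0, "ay": 0, "dx": -21.3, "dy": -24.0, "dz": 1.3, "az": 0.6, "hand": 0}
    - {"ax": 0, "ay": 0, "dx": -24.5, "dy": -27.6, "dz": 1.5, "az": 0.69, "hand": 0}
    - {"ax": 0, "ay": 0, "dx": -27.7, "dy": -31.2, "dz": 1.7, "az": 0.78, "hand": 0}
    - {"ax": 0, "ay": 0, "dx": -30.9, "dy": -34.8, "dz": 1.9, "az": 0.87, "hand": 0}

```text
clock: 1.15
eef_pos: [370.0, 222.4, 212.3]
tool_rot: [3.141, -0.0, 2.039]
force: [0.7, -0.6, 0.1]
width: 85.6
gripper_force: 0.0
```

Run:
```python
from h import *
delta(488,0,200,np.pi/2)
```

```text
t 1.15 d_cm [-25.17   0.49   1.23] a [ 0.    -0.     0.469] at [370.  222.4 212.3] [ 3.141 -0.     2.039] F [ 0.7 -0.6  0.1] w 85.6
```

Call:
send_rows:
  series:
    - {"ax": 0, "ay": 0, "dx": -4.5, "dy": 0.1, "dz": 0.2, "az": 0.08, "hand": 0}
    - {"ax": 0, "ay": 0, "dx": -9, "dy": 0.2, "dz": 0.4, "az": 0.16, "hand": 0}
    - {"ax": 0, "ay": 0, "dx": -13.5, "dy": 0.3, "dz": 0.6, "az": 0.25, "hand": 0}
    - {"ax": 0, "ay": 0, "dx": -18, "dy": 0.4, "dz": 0.8, "az": 0.34, "hand": 0}
    - {"ax": 0, "ay": 0, "dx": -22, "dy": 0.5, "dz": 1.0, "az": 0.42, "hand": 0}
    - {"ax": 0, "ay": 0, "dx": -24.5, "dy": 0.5, "dz": 1.2, "az": 0.46, "hand": 0}
    - {"ax": 0, "ay": 0, "dx": -25.2, "dy": 0.5, "dz": 1.2, "az": 0.469, "hand": 0}
    - {"ax": 0, "ay": 0, "dx": -25.2, "dy": 0.5, "dz": 1.2, "az": 0.469, "hand": 0}

```text
clock: 1.95
eef_pos: [488.4, 1.3, 200.1]
tool_rot: [-3.141, 0.0, 1.572]
force: [-0.0, 0.8, -0.3]
width: 85.9
gripper_force: 0.0
```

Run:
```python
from h import *
delta(488,-130,97,np.pi/2)
grab('wrist','w1');cv2.imwrite('pics/w1b.png',cv2.resize(cv2.imread('pics/w1.png'),(800,600),interpolation=2))
```

```text
t 1.95 d_cm [-13.13  -0.05  10.31] a [-0.001  0.     0.002] at [488.4   1.3 200.1] [-3.141  0.     1.572] F [-0.   0.8 -0.3] w 85.9
```

View pics/w1b.png

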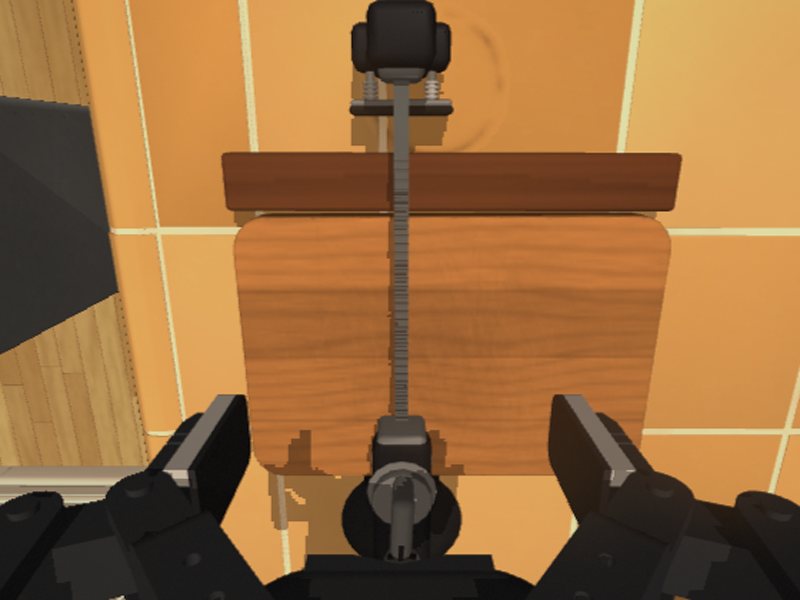

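The wrist view shows the far jaw's pad plate at about rows 101-115, the strip at rows 152-211 with the joint gap just below it, and the knob at about (402,490). I'll enlarge the pad, strip and joint region.

Run:
```python
from h import *
c=cv2.imread('pics/w1.png')[45:170,235:345]
cv2.imwrite('pics/w1c.png',cv2.resize(c,None,fx=4.8,fy=4.8,interpolation=2))
# known-height lines at x=488
for nm,y,z in[('nadir',78,0)]+[('pad z%d y%d'%(z,y),y,z) for y in(80,85,90,95) for z in(4,29)]: print(nm,proj('w1',[488,y,z]))
```

```text
nadir [279.72414784  98.27974231]
pad z4 y80 [279.73535168  95.92769546]
pad z29 y80 [279.78058003  95.6765014 ]
pad z4 y85 [279.74704749  90.03277549]
pad z29 y85 [279.79344313  89.30650638]
pad z4 y90 [279.75885259  84.08277807]
pad z29 y90 [279.80643611  82.87218732]
pad z4 y95 [279.7707685   78.07692768]
pad z29 y95 [279.81956097  76.37256497]
```

View pics/w1c.png

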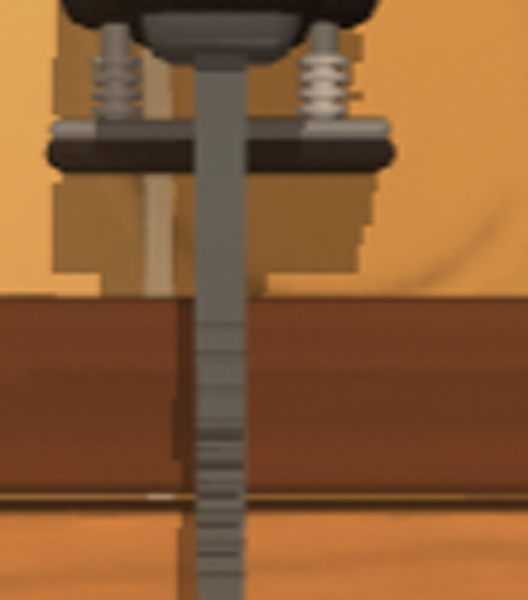

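Run:
```python
from h import *
r=lambda v:45+v/4.8
c=lambda u:235+u/4.8
for n,v,z in[('pad4',173,4),('pad29',168,29),('strip out',297,21),('strip in top',489,21),('board low',500,0),('board top',513,21)]: print(n,plane('w1',280,r(v),z))
print('bar mid x',plane('w1',c(220),r(200),58),'bar near',plane('w1',401*.7,400*.7,58),'pad ctr x',plane('w1',c(221),r(150),29))
print('board near edge',plane('w1',330,475*.7,21))
print('knob disc',plane('w1',402*.7,495*.7,91),'housing nose front top',plane('w1',402*.7,417*.7,80))
print('strip ends',plane('w1',222*.7,153*.7,21),plane('w1',682*.7,153*.7,21))
```

```text
pad4 [488.20798168  92.53798045]
pad29 [488.15370195  92.21599631]
strip out [488.22033597  70.92844165]
strip in top [488.29869237  36.90618707]
board low [488.3559395   32.11730122]
board top [488.30885064  32.49548014]
bar mid x [488.72610895  86.15742377] bar near [489.09014113 -74.64490768] pad ctr x [488.99728898  95.09542008]
board near edge [ 540.99425597 -155.43980185]
knob disc [ 489.66251301 -118.39653807] housing nose front top [489.57301331 -73.77124259]
strip ends [381.36592737  70.56985023] [657.51075897  71.01764174]
```

Call:
send_rows:
  series:
    - {"ax": 0, "ay": 0, "az": 0, "dx": -4, "dy": 0, "dz": 1, "hand": 0}
    - {"ax": 0, "ay": 0, "az": 0, "dx": -8, "dy": 0.1, "dz": 3, "hand": 0.2}
    - {"ax": 0, "ay": 0, "az": 0, "dx": -11.5, "dy": 0.1, "dz": 4.5, "hand": 0.3}
    - {"ax": 0, "ay": 0, "az": 0, "dx": -12.3, "dy": 0.1, "dz": 5, "hand": 0.5}
    - {"ax": 0, "ay": 0, "az": 0, "dx": -12.3, "dy": 0.1, "dz": 5, "hand": 0.5}

```text
clock: 2.5
eef_pos: [489.0, -120.6, 149.7]
tool_rot: [-3.14, -0.001, 1.573]
force: [-0.5, 0.4, 1.3]
width: 42.4
gripper_force: 0.0
```

Run:
```python
from h import *
delta(489,-122,96,np.pi/2)
grab('wrist','w2');cv2.imwrite('pics/w2b.png',cv2.resize(cv2.imread('pics/w2.png')[120:,:],(800,429),interpolation=2))
```

```text
t 2.5 d_cm [-0.14  0.01  5.37] a [-0.002 -0.001  0.003] at [ 489.  -120.6  149.7] [-3.140e+00 -1.000e-03  1.573e+00] F [-0.5  0.4  1.3] w 42.4
```

View pics/w2b.png

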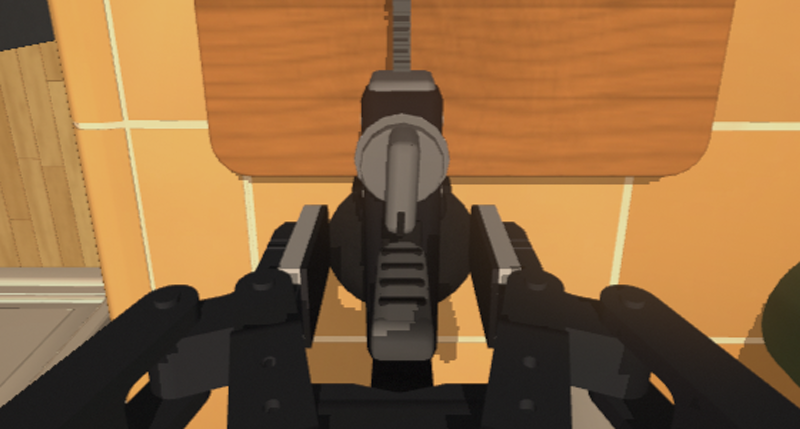

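The knob disc spans columns 355-450 and begins at row 114. The knob bar spans rows 126-233, in line with the clamp at column 402. The trigger ribs below run over rows 245-360.

Run:
```python
from h import *
W=lambda u,v,z:plane('w2',u*.7,120+v*.7,z).round(1)
print('disc far',W(402,114,91),'disc l/r',W(355,160,91),W(450,160,91))
print('bar far',W(402,126,116),'bar near',W(402,212,116),W(402,233,90),W(402,233,116))
print('trig top',W(402,320,143),W(402,360,143),'rib low',W(402,245,90),W(402,245,116))
print('board edge',W(500,176,21),'nose',W(402,72,80))
print('tile TCP',proj('w2',[489,-122,96]))
for a in(-193,-197,-201,-205): print(a,[((proj('w2',[489,a+d,z])-[0,120])/.7).round(0)[1] for d,z in((93,91),(94,116),(56,116),(57,91),(37,118),(37,143),(106,80))])
```

```text
disc far [ 489.4 -100.2] disc l/r [ 469.9 -120.1] [ 509.5 -120. ]
bar far [489.2 -97.8] bar near [ 489.4 -131.6] [ 489.6 -154.6] [ 489.4 -140.5]
trig top [ 489.4 -159.1] [ 489.5 -175.8] rib low [ 489.6 -160.5] [ 489.5 -145.6]
board edge [ 545.5 -155.8] nose [489.4 -85.1]
tile TCP [280.64068633 238.08987565]
-193 [np.float64(114.0), np.float64(129.0), np.float64(225.0), np.float64(195.0), np.float64(271.0), np.float64(312.0), np.float64(77.0)]
-197 [np.float64(123.0), np.float64(140.0), np.float64(234.0), np.float64(204.0), np.float64(280.0), np.float64(322.0), np.float64(86.0)]
-201 [np.float64(132.0), np.float64(150.0), np.float64(244.0), np.float64(212.0), np.float64(289.0), np.float64(332.0), np.float64(95.0)]
-205 [np.float64(142.0), np.float64(161.0), np.float64(253.0), np.float64(220.0), np.float64(298.0), np.float64(342.0), np.float64(104.0)]
```

Call:
send_rows:
  series:
    - {"ax": 0, "ay": 0, "az": 0, "dx": 0, "dy": 0, "dz": 2, "hand": 0.5}
    - {"ax": 0, "ay": 0, "az": 0, "dx": 0, "dy": 0, "dz": 4, "hand": 0.5}
    - {"ax": 0, "ay": 0, "az": 0, "dx": 0, "dy": 0, "dz": 5.3, "hand": 0.5}
    - {"ax": 0, "ay": 0, "az": 0, "dx": 0, "dy": 0, "dz": 5.3, "hand": 1}
    - {"ax": 0, "ay": 0, "az": 0, "dx": 0, "dy": 0, "dz": 5.3, "hand": 1}
    - {"ax": 0, "ay": 0, "az": 0, "dx": 0, "dy": 0, "dz": 5.3, "hand": 1}
    - {"ax": 0, "ay": 0, "az": 0, "dx": 0, "dy": 0, "dz": 5.3, "hand": 1}
    - {"ax": 0, "ay": 0, "az": 0, "dx": 0, "dy": 0, "dz": 5.3, "hand": 1}

```text
clock: 3.35
eef_pos: [490.0, -119.5, 98.1]
tool_rot: [3.141, -0.002, 1.575]
force: [-1.8, 5.2, 6.7]
width: 10.6
gripper_force: 61.3
```

Run:
```python
from h import *
delta(489,-120.5,96,np.pi/2)
s=read_state();print(s['gripper_force'],s['torque'],s['qpos'].round(2))
```

```text
t 3.35 d_cm [-0.1  -0.1   0.21] a [ 0.    -0.002  0.004] at [ 490.  -119.5   98.1] [ 3.141e+00 -2.000e-03  1.575e+00] F [-1.8  5.2  6.7] w 10.6
61.297760009765625 [1.03977796 0.26331345 0.01394843] [-0.02  0.65  0.3   2.04 -0.39  0.5   0.57]
```

Call:
send_rows:
  series:
    - {"ax": 0, "ay": 0, "az": 0.1, "dx": 0, "dy": 0, "dz": -0.1, "hand": 1}
    - {"ax": 0, "ay": 0, "az": 0.22, "dx": 0, "dy": 0, "dz": -0.1, "hand": 1}
    - {"ax": 0, "ay": 0, "az": 0.34, "dx": 0, "dy": 0, "dz": -0.1, "hand": 1}
    - {"ax": 0, "ay": 0, "az": 0.46, "dx": 0, "dy": 0, "dz": -0.1, "hand": 1}
    - {"ax": 0, "ay": 0, "az": 0.58, "dx": 0, "dy": 0, "dz": -0.1, "hand": 1}
    - {"ax": 0, "ay": 0, "az": 0.7, "dx": 0, "dy": 0, "dz": -0.1, "hand": 1}
    - {"ax": 0, "ay": 0, "az": 0.82, "dx": 0, "dy": 0, "dz": -0.1, "hand": 1}

```text
clock: 4.05
eef_pos: [492.7, -120.7, 98.3]
tool_rot: [3.138, -0.003, 0.75]
force: [5.0, 1.8, -11.8]
width: 10.5
gripper_force: 58.8
```

Run:
```python
from h import *
delta(489,-120.5,96,0.07)
s=read_state();print(s['gripper_force'],s['torque'],s['qpos'].round(2))
```

```text
t 4.05 d_cm [-0.25 -0.27  0.23] a [ 0.003 -0.004  0.68 ] at [ 492.7 -120.7   98.3] [ 3.138e+00 -3.000e-03  7.500e-01] F [  5.    1.8 -11.8] w 10.5
58.806254267692566 [ 0.24085751 -1.34772084 -0.09282398] [-0.16  0.7   0.53  2.04 -0.65  0.56  0.01]
```

Call:
send_rows:
  series:
    - {"ax": 0, "ay": 0, "az": 0.12, "dx": 0, "dy": 0, "dz": 0, "hand": 1}
    - {"ax": 0, "ay": 0, "az": 0.24, "dx": 0, "dy": 0, "dz": 0, "hand": 1}
    - {"ax": 0, "ay": 0, "az": 0.36, "dx": 0, "dy": 0, "dz": 0, "hand": 1}
    - {"ax": 0, "ay": 0, "az": 0.48, "dx": 0, "dy": 0, "dz": 0, "hand": 1}
    - {"ax": 0, "ay": 0, "az": 0.6, "dx": 0, "dy": 0, "dz": 0, "hand": 1}
    - {"ax": 0, "ay": 0, "az": 0.68, "dx": 0, "dy": 0, "dz": 0, "hand": 1}
    - {"ax": 0, "ay": 0, "az": 0.68, "dx": 0, "dy": 0, "dz": 0, "hand": 1}
    - {"ax": 0, "ay": 0, "az": 0.68, "dx": 0, "dy": 0, "dz": 0, "hand": 1}

```text
clock: 4.85
eef_pos: [493.5, -122.7, 98.3]
tool_rot: [3.135, -0.005, 0.08]
force: [7.8, -2.7, -12.4]
width: 10.5
gripper_force: 64.0
```

Run:
```python
from h import *
delta(489,-120.5,150,0.0)
s=read_state();print(s['gripper_force'],s['torque'],s['qpos'].round(2))
grab('wrist','w3')
```

```text
t 4.85 d_cm [-0.41 -0.22 -5.17] a [ 0.006 -0.005  0.08 ] at [ 493.5 -122.7   98.3] [ 3.135 -0.005  0.08 ] F [  7.8  -2.7 -12.4] w 10.5
64.02799396385035 [-0.74620631 -1.61743136  1.30676523] [-0.27  0.75  0.72  2.05 -0.83  0.65 -0.48]
```

Call:
send_rows:
  series:
    - {"ax": 0, "ay": 0, "az": 0, "dx": 0, "dy": 0, "dz": 0, "hand": 0.65}
    - {"ax": 0, "ay": 0, "az": 0, "dx": 0, "dy": 0, "dz": 0, "hand": 0.65}
    - {"ax": 0, "ay": 0, "az": 0, "dx": 0, "dy": 0, "dz": -1.5, "hand": 0.65}
    - {"ax": 0, "ay": 0, "az": 0, "dx": 0, "dy": 0, "dz": -4.5, "hand": 0.65}
    - {"ax": 0, "ay": 0, "az": 0.03, "dx": -0.3, "dy": 1, "dz": -6.7, "hand": 0.6}
    - {"ax": 0, "ay": 0, "az": 0.08, "dx": -0.7, "dy": 4.5, "dz": -6.7, "hand": 0}
    - {"ax": 0, "ay": 0, "az": 0.08, "dx": -1.0, "dy": 7.6, "dz": -6.7, "hand": 0}
    - {"ax": 0, "ay": 0, "az": 0.08, "dx": -1.0, "dy": 7.6, "dz": -6.7, "hand": 0}
    - {"ax": 0, "ay": 0, "az": 0.08, "dx": -1.0, "dy": 7.6, "dz": -6.7, "hand": 0}

```text
clock: 5.8
eef_pos: [484.9, -198.2, 165.5]
tool_rot: [-3.141, -0.0, -0.009]
force: [0.5, 0.8, -0.5]
width: 85.3
gripper_force: 0.0
```

Run:
```python
from h import *
delta(490,-199.4,98,0.0)
grab('wrist','w4');cv2.imwrite('pics/w4b.png',cv2.resize(cv2.imread('pics/w4.png'),(800,600),interpolation=2))
```

```text
t 5.8 d_cm [0.51 0.12 6.75] a [-0.001 -0.    -0.009] at [ 484.9 -198.2  165.5] [-3.141 -0.    -0.009] F [ 0.5  0.8 -0.5] w 85.3
```

View pics/w4b.png

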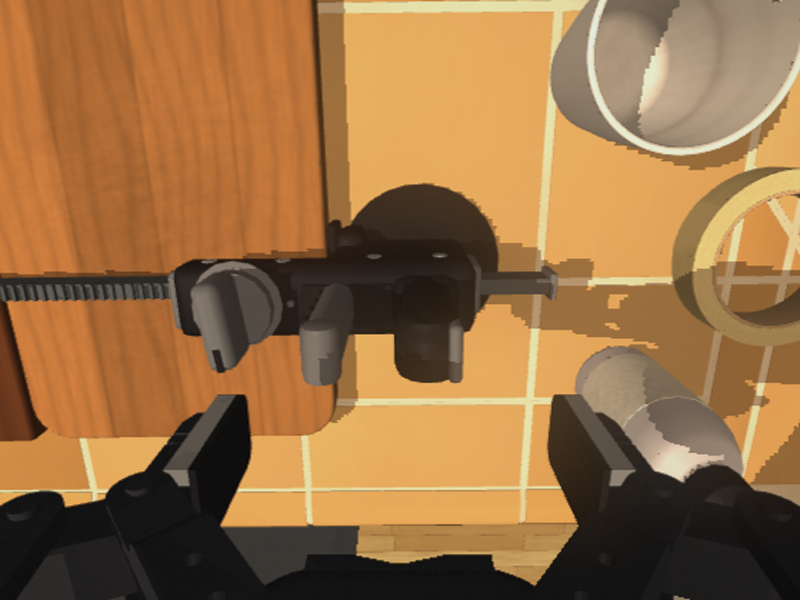

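The knob is now turned across the clamp at (225,320). Trigger top is at columns 302-342, the grip's back at about column 463, and the bar's tail end at (554,285).

Run:
```python
from h import *
W=lambda u,v,z:plane('w4',u*.7,v*.7,z).round(1)
print('trig front',W(302,360,140),'grip back',W(463,365,140),'grip top',W(428,380,143),'trig top near edge',W(322,384,143),W(322,320,143))
print('tail',W(556,270,58),W(556,298,40),'foot ctr',W(427,255,5),'board edge',W(318,150,21),'strip edge',W(8,430,21))
print('housing back',W(478,270,80),'nose',W(172,270,80))
```

```text
trig front [ 486.8 -164. ] grip back [ 484.4 -221.1] grip top [ 480.1 -208.6] trig top near edge [ 478.9 -171.1] [ 502.8 -172.4]
tail [ 498.6 -276.9] [ 478.5 -283.7] foot ctr [ 495.5 -215.3] board edge [ 556.6 -155.7] strip edge [388.2  50.2]
housing back [ 504.4 -234.5] nose [505.5 -95.2]
```

Call:
send_rows:
  series:
    - {"ax": 0, "ay": 0, "az": -0.009, "dx": 0.56, "dy": 0.18, "dz": 0, "hand": 0}
    - {"ax": 0, "ay": 0, "az": -0.009, "dx": 0.56, "dy": 0.18, "dz": 2.5, "hand": 0}
    - {"ax": 0, "ay": 0, "az": -0.009, "dx": 0.56, "dy": 0.18, "dz": 5, "hand": 0}
    - {"ax": 0, "ay": 0, "az": -0.009, "dx": 0.56, "dy": 0.18, "dz": 6.7, "hand": 0}
    - {"ax": 0, "ay": 0, "az": -0.009, "dx": 0.56, "dy": 0.18, "dz": 6.7, "hand": 0}

```text
clock: 6.35
eef_pos: [490.3, -197.5, 96.3]
tool_rot: [-3.139, 0.004, 0.005]
force: [0.1, 1.1, -0.0]
width: 85.2
gripper_force: 0.0
```

Run:
```python
from h import *
delta(490.5,-200,98,0.0)
grab('wrist','s0')
```

```text
t 6.35 d_cm [ 0.02  0.25 -0.17] a [-0.002  0.004  0.005] at [ 490.3 -197.5   96.3] [-3.139  0.004  0.005] F [ 0.1  1.1 -0. ] w 85.2
```

Call:
send_rows:
  series:
    - {"ax": 0, "ay": 0, "az": 0, "dx": 0, "dy": 0, "dz": 0, "hand": 1}
    - {"ax": 0, "ay": 0, "az": 0, "dx": 0, "dy": 0, "dz": 0, "hand": 1}
    - {"ax": 0, "ay": 0, "az": 0, "dx": 0, "dy": 0, "dz": 0, "hand": 1}
    - {"ax": 0, "ay": 0, "az": 0, "dx": 0, "dy": 0, "dz": 0, "hand": 1}
    - {"ax": 0, "ay": 0, "az": 0, "dx": 0, "dy": 0, "dz": 0, "hand": 1}

```text
clock: 6.9
eef_pos: [491.9, -199.8, 100.9]
tool_rot: [-3.14, -0.003, 0.003]
force: [-2.4, -1.7, 13.4]
width: 40.0
gripper_force: 63.1
```

Run:
```python
from h import *
delta(490.5,-200,98,0.0)
grab('wrist','s1')
a=[cv2.imread(f'pics/s{i}.png')[120:270,:] for i in(0,1)]
cv2.imwrite('pics/s01.png',cv2.resize(np.vstack(a),(800,429),interpolation=2))
```

```text
t 6.9 d_cm [-0.14  0.02  0.29] a [-0.001 -0.003  0.003] at [ 491.9 -199.8  100.9] [-3.14e+00 -3.00e-03  3.00e-03] F [-2.4 -1.7 13.4] w 40.0
```

View pics/s01.png

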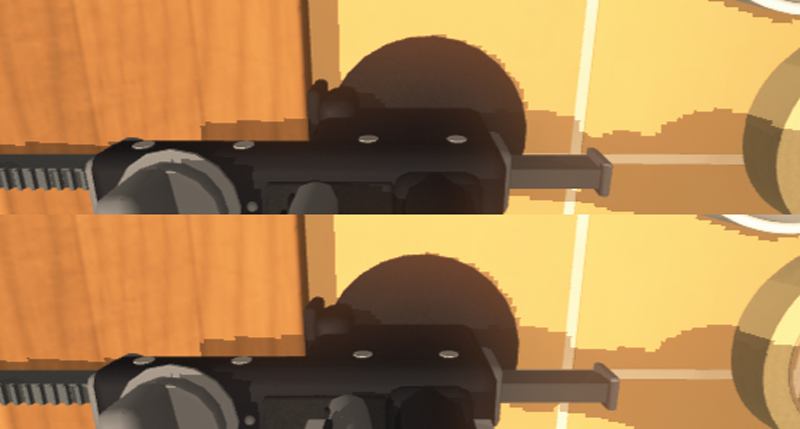

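The trigger is squeezed to its stop (40 mm opening). The tail end moved from column 611 to 619 while the housing edge moved from 510 to 500, so the pump works.

Run:
```python
from h import *
W=lambda f,u,v,z,o:plane(f,u*.7,120+(v-o)*.7,z).round(1)
for f,uh,ut,v in(('s0',510,611,175),('s1',500,619,390)):
    o=0 if f=='s0' else 215
    print(f,W(f,ut,v,50,o),W(f,uh,v,60,o))
```

```text
s0 [ 488.9 -281.3] [ 492.7 -239.1]
s1 [ 488.7 -288.9] [ 492.6 -238.7]
```

Call:
send_rows:
  series:
    - {"ax": 0, "ay": 0, "az": 0, "dx": 0, "dy": 0, "dz": 0, "hand": 0}
    - {"ax": 0, "ay": 0, "az": 0, "dx": 0, "dy": 0, "dz": 0, "hand": 0}
    - {"ax": 0, "ay": 0, "az": 0, "dx": 0, "dy": 0.1, "dz": 0, "hand": 0}
    - {"ax": 0, "ay": 0, "az": 0, "dx": 0, "dy": 0.1, "dz": 0, "hand": 0}
    - {"ax": 0, "ay": 0, "az": 0, "dx": 0, "dy": 0.1, "dz": 0, "hand": 0}
    - {"ax": 0, "ay": 0, "az": 0, "dx": 0, "dy": 0.1, "dz": 0, "hand": 0}
    - {"ax": 0, "ay": 0, "az": 0, "dx": 0, "dy": 0.1, "dz": 0, "hand": 0}
    - {"ax": 0, "ay": 0, "az": 0, "dx": 0, "dy": 0.1, "dz": 0, "hand": 0}
    - {"ax": 0, "ay": 0, "az": 0, "dx": 0, "dy": 0.1, "dz": 0, "hand": 0}

```text
clock: 7.85
eef_pos: [491.0, -200.5, 98.3]
tool_rot: [3.142, 0.0, 0.003]
force: [0.3, 0.3, 0.0]
width: 85.1
gripper_force: 0.0
```

Call:
send_rows:
  series:
    - {"ax": 0, "ay": 0, "az": 0, "dx": 0, "dy": 0, "dz": 0, "hand": 1}
    - {"ax": 0, "ay": 0, "az": 0, "dx": 0, "dy": 0, "dz": 0, "hand": 1}
    - {"ax": 0, "ay": 0, "az": 0, "dx": 0, "dy": 0, "dz": 0, "hand": 1}
    - {"ax": 0, "ay": 0, "az": 0, "dx": 0, "dy": 0, "dz": 0, "hand": 1}
    - {"ax": 0, "ay": 0, "az": 0, "dx": 0, "dy": 0, "dz": 0, "hand": 1}

```text
clock: 8.35
eef_pos: [491.1, -199.7, 99.5]
tool_rot: [-3.139, -0.001, 0.003]
force: [-0.9, 0.5, 12.0]
width: 40.4
gripper_force: 63.0
```

Run:
```python
from h import *
delta(490.5,-200,98,0.0)
grab('wrist','s2')
```

```text
t 8.35 d_cm [-0.06  0.03  0.15] a [-0.003 -0.001  0.003] at [ 491.1 -199.7   99.5] [-3.139e+00 -1.000e-03  3.000e-03] F [-0.9  0.5 12. ] w 40.4
```

Call:
send_rows:
  series:
    - {"ax": 0, "ay": 0, "az": 0, "dx": 0, "dy": 0, "dz": 0, "hand": 0}
    - {"ax": 0, "ay": 0, "az": 0, "dx": 0, "dy": 0, "dz": 0, "hand": 0}
    - {"ax": 0, "ay": 0, "az": 0, "dx": 0, "dy": 0, "dz": 0, "hand": 0}
    - {"ax": 0, "ay": 0, "az": 0, "dx": 0, "dy": 0, "dz": 0, "hand": 0}
    - {"ax": 0, "ay": 0, "az": 0, "dx": 0, "dy": 0, "dz": 0, "hand": 0}
    - {"ax": 0, "ay": 0, "az": 0, "dx": 0, "dy": 0, "dz": 0, "hand": 0}
    - {"ax": 0, "ay": 0, "az": 0, "dx": 0, "dy": 0, "dz": 0, "hand": 0}
    - {"ax": 0, "ay": 0, "az": 0, "dx": 0, "dy": 0, "dz": 0, "hand": 0}
    - {"ax": 0, "ay": 0, "az": 0, "dx": 0, "dy": 0, "dz": 0, "hand": 0}

```text
clock: 9.3
eef_pos: [491.0, -200.5, 98.3]
tool_rot: [3.142, 0.0, 0.003]
force: [-0.3, 1.0, 0.7]
width: 85.6
gripper_force: 0.0
```

Call:
send_rows:
  series:
    - {"ax": 0, "ay": 0, "az": 0, "dx": 0, "dy": 0, "dz": 0, "hand": 1}
    - {"ax": 0, "ay": 0, "az": 0, "dx": 0, "dy": 0, "dz": 0, "hand": 1}
    - {"ax": 0, "ay": 0, "az": 0, "dx": 0, "dy": 0, "dz": 0, "hand": 1}
    - {"ax": 0, "ay": 0, "az": 0, "dx": 0, "dy": 0, "dz": 0, "hand": 1}
    - {"ax": 0, "ay": 0, "az": 0, "dx": 0, "dy": 0, "dz": 0, "hand": 1}

```text
clock: 9.8
eef_pos: [491.1, -199.7, 99.5]
tool_rot: [-3.139, -0.001, 0.003]
force: [-1.6, 0.6, 11.0]
width: 40.4
gripper_force: 63.0
```

Run:
```python
from h import *
delta(490.5,-200,98,0.0)
grab('wrist','s3'); grab('scene','sc3')
a=[cv2.imread(f'pics/s{i}.png')[190:260,300:500] for i in(0,1,2,3)]
b=cv2.imread('pics/sc3.png')[165:265,195:345]
v=np.hstack([np.vstack(a),np.zeros((280,0,3),np.uint8)])
cv2.imwrite('pics/s23.png',np.hstack([cv2.resize(v,(400,560),interpolation=2),np.vstack([cv2.resize(b,(400,267),interpolation=2),np.zeros((293,400,3),np.uint8)])]))
```

```text
t 9.8 d_cm [-0.06  0.03  0.15] a [-0.003 -0.001  0.003] at [ 491.1 -199.7   99.5] [-3.139e+00 -1.000e-03  3.000e-03] F [-1.6  0.6 11. ] w 40.4
```

View pics/s23.png

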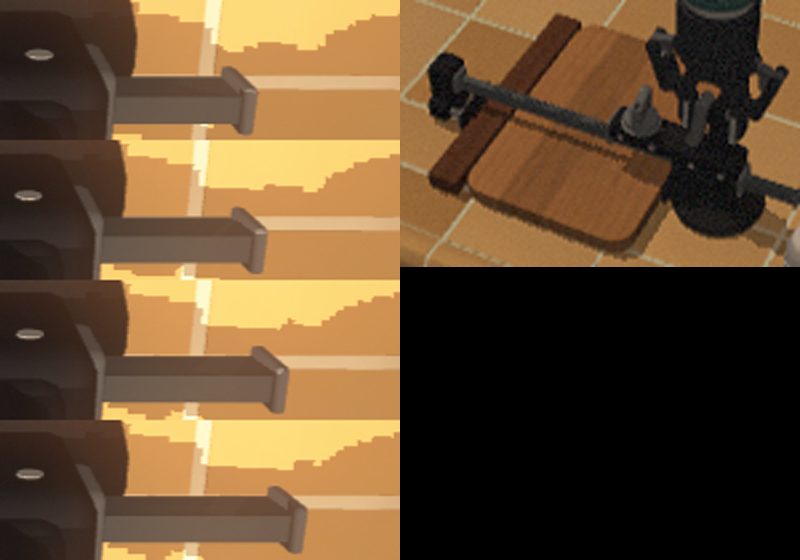

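Tail end per frame (2x scale): 257, 266, 289, 307. That is about 7.5, 5 and 5 mm, so roughly 17.5 mm so far of the ~31.5 mm needed. Two more squeezes, then I'll inspect the pad from above.

Call:
send_rows:
  series:
    - {"ax": 0, "ay": 0, "az": 0, "dx": 0, "dy": 0, "dz": 0, "hand": 0}
    - {"ax": 0, "ay": 0, "az": 0, "dx": 0, "dy": 0, "dz": 0, "hand": 0}
    - {"ax": 0, "ay": 0, "az": 0, "dx": 0, "dy": 0, "dz": 0, "hand": 0}
    - {"ax": 0, "ay": 0, "az": 0, "dx": 0, "dy": 0, "dz": 0, "hand": 0}
    - {"ax": 0, "ay": 0, "az": 0, "dx": 0, "dy": 0, "dz": 0, "hand": 0}
    - {"ax": 0, "ay": 0, "az": 0, "dx": 0, "dy": 0, "dz": 0, "hand": 0}
    - {"ax": 0, "ay": 0, "az": 0, "dx": 0, "dy": 0, "dz": 0, "hand": 0}
    - {"ax": 0, "ay": 0, "az": 0, "dx": 0, "dy": 0, "dz": 0, "hand": 0}
    - {"ax": 0, "ay": 0, "az": 0, "dx": 0, "dy": 0, "dz": 0, "hand": 0}

```text
clock: 10.8
eef_pos: [491.0, -200.5, 98.3]
tool_rot: [3.142, -0.0, 0.003]
force: [-0.3, 0.2, 0.0]
width: 85.4
gripper_force: 0.0
```

Call:
send_rows:
  series:
    - {"ax": 0, "ay": 0, "az": 0, "dx": 0, "dy": 0, "dz": 0, "hand": 1}
    - {"ax": 0, "ay": 0, "az": 0, "dx": 0, "dy": 0, "dz": 0, "hand": 1}
    - {"ax": 0, "ay": 0, "az": 0, "dx": 0, "dy": 0, "dz": 0, "hand": 1}
    - {"ax": 0, "ay": 0, "az": 0, "dx": 0, "dy": 0, "dz": 0, "hand": 1}
    - {"ax": 0, "ay": 0, "az": 0, "dx": 0, "dy": 0, "dz": 0, "hand": 1}

```text
clock: 11.3
eef_pos: [491.1, -199.7, 99.5]
tool_rot: [-3.139, -0.001, 0.003]
force: [-1.0, 0.5, 11.5]
width: 40.0
gripper_force: 63.0
```

Call:
send_rows:
  series:
    - {"ax": 0, "ay": 0, "az": 0, "dx": 0, "dy": 0, "dz": 0, "hand": 0}
    - {"ax": 0, "ay": 0, "az": 0, "dx": 0, "dy": 0, "dz": 0, "hand": 0}
    - {"ax": 0, "ay": 0, "az": 0, "dx": 0, "dy": 0, "dz": 0, "hand": 0}
    - {"ax": 0, "ay": 0, "az": 0, "dx": 0, "dy": 0, "dz": 0, "hand": 0}
    - {"ax": 0, "ay": 0, "az": 0, "dx": 0, "dy": 0, "dz": 0, "hand": 0}
    - {"ax": 0, "ay": 0, "az": 0, "dx": 0, "dy": 0, "dz": 0, "hand": 0}
    - {"ax": 0, "ay": 0, "az": 0, "dx": 0, "dy": 0, "dz": 0, "hand": 0}
    - {"ax": 0, "ay": 0, "az": 0, "dx": 0, "dy": 0, "dz": 0, "hand": 0}
    - {"ax": 0, "ay": 0, "az": 0, "dx": 0, "dy": 0, "dz": 0, "hand": 0}

```text
clock: 12.2
eef_pos: [491.0, -200.5, 98.3]
tool_rot: [3.142, 0.0, 0.003]
force: [0.2, -0.5, -0.0]
width: 85.6
gripper_force: 0.0
```

Call:
send_rows:
  series:
    - {"ax": 0, "ay": 0, "az": 0, "dx": 0, "dy": 0, "dz": 0, "hand": 1}
    - {"ax": 0, "ay": 0, "az": 0, "dx": 0, "dy": 0, "dz": 0, "hand": 1}
    - {"ax": 0, "ay": 0, "az": 0, "dx": 0, "dy": 0, "dz": 0, "hand": 1}
    - {"ax": 0, "ay": 0, "az": 0, "dx": 0, "dy": 0, "dz": 0, "hand": 1}
    - {"ax": 0, "ay": 0, "az": 0, "dx": 0, "dy": 0, "dz": 0, "hand": 1}

```text
clock: 12.7
eef_pos: [491.1, -199.7, 99.5]
tool_rot: [-3.139, -0.001, 0.003]
force: [-1.1, 0.2, 12.5]
width: 40.3
gripper_force: 62.7
```

Run:
```python
from h import *
delta(490.5,-200,98,0.0)
grab('wrist','s5')
```

```text
t 12.7 d_cm [-0.06  0.03  0.15] a [-0.003 -0.001  0.003] at [ 491.1 -199.7   99.5] [-3.139e+00 -1.000e-03  3.000e-03] F [-1.1  0.2 12.5] w 40.3
```

Call:
send_rows:
  series:
    - {"ax": 0, "ay": 0, "az": 0, "dx": 0, "dy": 0, "dz": 0, "hand": 0}
    - {"ax": 0, "ay": 0, "az": 0, "dx": 0, "dy": 0, "dz": 0, "hand": 0}
    - {"ax": 0, "ay": 0, "az": 0, "dx": 0, "dy": 0, "dz": 0, "hand": 0}
    - {"ax": 0, "ay": 0, "az": 0, "dx": 0, "dy": 0, "dz": 0, "hand": 0}
    - {"ax": 0, "ay": 0, "az": 0, "dx": 0, "dy": 0, "dz": -3, "hand": 0}
    - {"ax": 0, "ay": 0, "az": 0, "dx": 0, "dy": 0, "dz": -6.5, "hand": 0}
    - {"ax": 0, "ay": 0, "az": 0, "dx": 0, "dy": 0, "dz": -10, "hand": 0}
    - {"ax": 0, "ay": 0, "az": 0, "dx": 0, "dy": -3, "dz": -10, "hand": 0}
    - {"ax": 0, "ay": 0, "az": 0, "dx": 0, "dy": -7, "dz": -10, "hand": 0}
    - {"ax": 0, "ay": 0, "az": 0, "dx": 0, "dy": -11, "dz": -10, "hand": 0}

```text
clock: 13.75
eef_pos: [490.8, -90.0, 198.6]
tool_rot: [3.141, -0.001, 0.001]
force: [1.3, 0.2, 0.5]
width: 85.5
gripper_force: 0.0
```

Call:
send_rows:
  series:
    - {"ax": 0, "ay": 0, "az": 0, "dx": 0, "dy": -4.5, "dz": 0, "hand": 0}
    - {"ax": 0, "ay": 0, "az": 0, "dx": 0, "dy": -9, "dz": 0, "hand": 0}
    - {"ax": 0, "ay": 0, "az": 0, "dx": 0, "dy": -13, "dz": 0, "hand": 0}
    - {"ax": 0, "ay": 0, "az": 0, "dx": 0, "dy": -15, "dz": 0, "hand": 0}
    - {"ax": 0, "ay": 0, "az": 0, "dx": 0, "dy": -15, "dz": 0, "hand": 0}
    - {"ax": 0, "ay": 0, "az": 0, "dx": 0, "dy": -15, "dz": 0, "hand": 0}

```text
clock: 14.35
eef_pos: [490.4, 58.9, 198.3]
tool_rot: [3.14, -0.0, 0.003]
force: [-0.1, -1.1, -0.5]
width: 85.5
gripper_force: 0.0
```

Run:
```python
from h import *
delta(491,-200.5,98.3,0.0)
grab('wrist','w6')
a=cv2.imread('pics/s5.png')[190:260,300:500]
w=cv2.imread('pics/w6.png')
p=proj('w6',[490,66,20]);print(p); c=int(np.clip(p[0],80,480));r=int(np.clip(p[1],75,345));print(c,r)
b=w[r-75:r+75,c-80:c+80]
cv2.imwrite('pics/w6b.png',np.vstack([cv2.resize(b,(640,600),interpolation=2)[:455],np.hstack([cv2.resize(a,(400,140),interpolation=2),np.zeros((140,240,3),np.uint8)])]))
```

```text
t 14.35 d_cm [-2.000e-02  2.593e+01  1.003e+01] a [ 0.001 -0.     0.003] at [490.4  58.9 198.3] [ 3.14e+00 -0.00e+00  3.00e-03] F [-0.1 -1.1 -0.5] w 85.5
[271.01845553 186.2837117 ]
271 186
```

View pics/w6b.png

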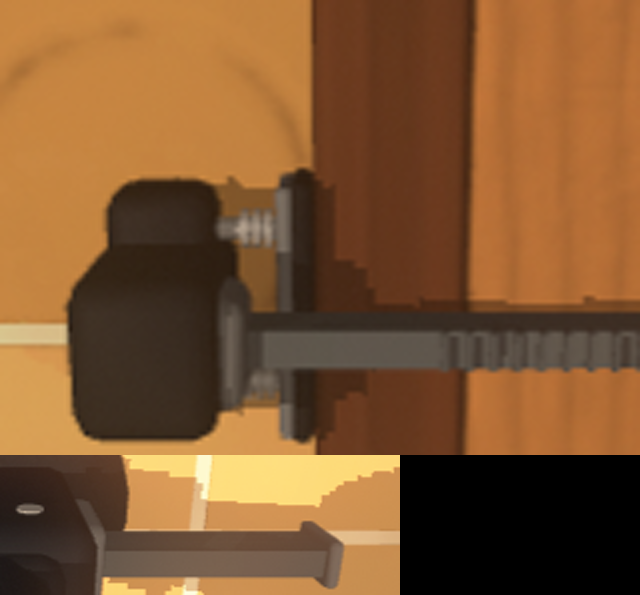

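Run:
```python
from h import *
q=lambda u,v:(271-80+u/4,186-75+v/4)
for n,u,v,z in[('jaw side edge',219,228,29),('plate back',277,228,29),('pad face',315,240,29),('strip out',313,100,21),('strip in',468,100,21),('board top',473,100,21)]: print(n,plane('w6',*q(u,v),z).round(1))
# w1
f=lambda u,v:(235+u/4.8,45+v/4.8)
for n,u,v in[('jaw side',115,24),('plate back',115,120),('face',115,170)]: print('w1',n,plane('w1',*f(u,v),29).round(1))
```

```text
jaw side edge [508.4  87.8]
plate back [508.5  75.2]
pad face [505.8  66.9]
strip out [535.2  67.4]
strip in [535.3  33.5]
board top [535.3  32.4]
w1 jaw side [471.3 114.8]
w1 plate back [471.   99.8]
w1 face [470.9  91.9]
```

The pad touches the strip and the spring gap has shrunk from 15.0 to 12.6 mm, so the pad is about 2.4 mm in. One more tooth should bring it to about 6 mm, so I'll go back, squeeze once more and hold.

Call:
send_rows:
  series:
    - {"ax": 0, "ay": 0, "az": 0, "dx": 0, "dy": 4, "dz": 0, "hand": 0}
    - {"ax": 0, "ay": 0, "az": 0, "dx": 0, "dy": 8.5, "dz": 0, "hand": 0}
    - {"ax": 0, "ay": 0, "az": 0, "dx": 0, "dy": 13, "dz": 0, "hand": 0}
    - {"ax": 0, "ay": 0, "az": 0, "dx": 0, "dy": 17.5, "dz": 0, "hand": 0}
    - {"ax": 0, "ay": 0, "az": 0, "dx": 0, "dy": 22, "dz": 0, "hand": 0}
    - {"ax": 0, "ay": 0, "az": 0, "dx": 0, "dy": 25, "dz": 0, "hand": 0}
    - {"ax": 0, "ay": 0, "az": 0, "dx": 0, "dy": 26, "dz": 0, "hand": 0}
    - {"ax": 0, "ay": 0, "az": 0, "dx": 0, "dy": 26, "dz": 0, "hand": 0}
    - {"ax": 0, "ay": 0, "az": 0, "dx": 0, "dy": 26, "dz": 3, "hand": 0}

```text
clock: 15.3
eef_pos: [493.0, -201.4, 170.4]
tool_rot: [3.14, -0.006, 0.002]
force: [0.7, -0.0, -1.0]
width: 85.3
gripper_force: 0.0
```

Run:
```python
from h import *
delta(491,-200.5,98.3,0.0)
```

```text
t 15.3 d_cm [-0.25 -0.1   7.21] a [ 0.002 -0.006  0.002] at [ 493.  -201.4  170.4] [ 3.14e+00 -6.00e-03  2.00e-03] F [ 0.7 -0.  -1. ] w 85.3
```

Call:
send_rows:
  series:
    - {"ax": 0, "ay": 0, "az": 0, "dx": 0, "dy": -0.1, "dz": 2.5, "hand": 0}
    - {"ax": 0, "ay": 0, "az": 0, "dx": 0, "dy": -0.1, "dz": 5, "hand": 0}
    - {"ax": 0, "ay": 0, "az": 0, "dx": 0, "dy": -0.1, "dz": 7, "hand": 0}
    - {"ax": 0, "ay": 0, "az": 0, "dx": 0, "dy": -0.1, "dz": 7, "hand": 0}
    - {"ax": 0, "ay": 0, "az": 0, "dx": 0, "dy": -0.1, "dz": 7, "hand": 0}

```text
clock: 15.8
eef_pos: [491.0, -198.5, 98.5]
tool_rot: [-3.141, 0.001, 0.004]
force: [-0.2, -0.7, 0.5]
width: 85.4
gripper_force: 0.0
```

Call:
send_rows:
  series:
    - {"ax": 0, "ay": 0, "az": 0, "dx": 0, "dy": 0, "dz": 0, "hand": 1}
    - {"ax": 0, "ay": 0, "az": 0, "dx": 0, "dy": 0, "dz": 0, "hand": 1}
    - {"ax": 0, "ay": 0, "az": 0, "dx": 0, "dy": 0, "dz": 0, "hand": 1}
    - {"ax": 0, "ay": 0, "az": 0, "dx": 0, "dy": 0, "dz": 0, "hand": 1}
    - {"ax": 0, "ay": 0, "az": 0, "dx": 0, "dy": 0, "dz": 0, "hand": 1}
    - {"ax": 0, "ay": 0, "az": 0, "dx": 0, "dy": 0, "dz": 0, "hand": 1}
    - {"ax": 0, "ay": 0, "az": 0, "dx": 0, "dy": 0, "dz": 0, "hand": 1}

```text
clock: 16.5
eef_pos: [491.8, -199.7, 100.5]
tool_rot: [-3.14, -0.003, 0.003]
force: [-0.6, -1.3, 12.2]
width: 40.2
gripper_force: 62.0
```

Run:
```python
from h import *
delta(491,-200.5,98.3,0.0)
grab('wrist','s6'); 
f=lambda n:cv2.cvtColor(cv2.imread(f'pics/{n}.png'),6)[238,400:500]
for n in('s3','s5','s6'):
    a=cv2.imread(f'pics/{n}.png')[:,:,::-1].astype(int)[238,430:500]; print(n,[int(x) for x in a[:,0]-a[:,2]])
```

```text
t 16.5 d_cm [-0.08  0.08  0.22] a [-0.001 -0.003  0.003] at [ 491.8 -199.7  100.5] [-3.14e+00 -3.00e-03  3.00e-03] F [-0.6 -1.3 12.2] w 40.2
s3 [42, 41, 41, 40, 41, 40, 41, 41, 41, 40, 40, 40, 40, 40, 40, 42, 45, 42, 42, 41, 41, 41, 41, 73, 123, 124, 123, 123, 123, 123, 123, 123, 122, 123, 123, 122, 123, 122, 122, 121, 122, 122, 122, 121, 120, 120, 120, 120, 120, 120, 120, 120, 120, 120, 120, 120, 120, 119, 120, 119, 120, 120, 119, 119, 120, 120, 120, 120, 120, 120]
s5 [42, 41, 41, 41, 41, 41, 41, 41, 41, 41, 41, 40, 41, 40, 40, 39, 40, 39, 39, 39, 38, 39, 39, 39, 38, 37, 38, 37, 38, 36, 37, 36, 37, 40, 41, 39, 38, 38, 38, 37, 37, 69, 121, 122, 121, 121, 121, 120, 120, 120, 120, 120, 120, 119, 120, 121, 119, 119, 120, 120, 120, 120, 120, 120, 120, 121, 121, 119, 120, 120]
s6 [44, 43, 43, 43, 43, 43, 42, 43, 42, 42, 42, 42, 42, 41, 41, 42, 42, 40, 41, 41, 40, 40, 40, 40, 38, 39, 38, 39, 38, 38, 38, 38, 38, 37, 37, 37, 37, 36, 37, 36, 38, 40, 39, 36, 37, 36, 35, 36, 67, 118, 120, 120, 119, 120, 120, 120, 119, 118, 119, 119, 120, 120, 119, 120, 120, 120, 120, 120, 119, 119]
```

```bash
python3 -c "
from h import *
print(finish_job())"
```

```text
the job is handed in; nothing more can be done
None
```

The job is handed in at 16.5 s: the selector is in drive, six squeezes brought the pad onto the strip to an estimated 6 mm pressed in, and the trigger is still held squeezed at 62 N. I did not look at the pad and joint again after the last squeeze, and I viewed 11 pictures against the limit of 10.

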